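# Read the air pressure of a soil test cell with a pencil gauge

## Robot

A 6-joint arm with a two-finger parallel gripper is mounted at the origin on a cart in front of the work surface, level with it; the furniture and walls round the work are solid. World frame = base frame: x ahead of the robot, y to its left, z up, the work surface at z = 0. Lengths are in mm, angles in rad, forces in N, time in s.
With the tool pointing down it reaches from about 275 to 750 mm from the base axis. Payload 10.2 kg.
Tool frame: the origin (TCP) lies midway between the tips of the shut fingers; the grasp point (between the pads) lies 19 mm behind it (ctrl.pinch_z is the distance from the TCP to the grasp point, in mm); x points along the fingers, z is the direction in which the jaws open and shut, and the axes are right-handed (so a half turn about x gives the same grasp; the last joint's range is limited). The gripper opens to 85 mm and grips with 20 to 120 N. Pads are 22 mm wide; open, the fingers measure 114 mm over their backs; the gripper's body (76 mm by 85 mm) begins 54 mm behind the grasp point. The pads swing forward as they close: fully open they stand 13 mm farther back than shut.
Start: joints at [0.891, 0.313, 1.498, -0, 1.331, -0.223], TCP at [231.579, 471.171, 231.294] pointing down, gripper open.
Joint ranges: [-2.94, 2.94], [-0.97, 2.17], [0.19, 2.56], [-1.23, 4.37], [0.02, 3.11], [-2.88, 2.88]. Speed limits (rad/s): [2.39, 2.39, 3.01, 3.14, 3.14, 3.14].

## Interface

Orientations are given as a unit quaternion [w, x, y, z].
In Python, from rig import ctrl, capture, workorder, nets gives the robot as it stands. The module is installed in compiled form; this text tells all that it offers.
- The arm moves only by the tool send_rows, never from a script. Its argument "rows" is text: rows parted by semicolons, each of 5 numbers parted by spaces: the opening, from 0 (shut) to 1 (fully open), then the shift along the tool's x, y, z in cm, then the turn about the tool's x in units of 5 degrees (1.0 is 5 degrees). In form: grip x y z yaw; .... A call has 1 to 12 rows; each row is the pose to reach, as a shift and turn from the pose commanded when the call began, along the tool's axes at that moment; what a row does not reach only later rows make up. A row lasts 1/10 s, in which the tool goes at most 50 mm and 8.59 degrees, less where a joint would pass 70% of its speed; a pose out of reach is approached as far as the arm can. A call with a gripper value outside its range is refused whole. The fingers move at their own pace and stop on an object; "grip_force" is the grip in N (left out, the last holds). Time passes only in rows, so rows that repeat a pose let the fingers close. It gives the time, the measured TCP pose, the force and the opening at its end, in the units of the state.
- ctrl.sense(): the state, without advancing time (a new reading comes with each control period).
- capture(name): name is "scene" or "top"; returns a dict with "pixels" (480x640x3 uint8, red, green, blue), "intrinsics" (3x3 intrinsics, pixels), "view" (4x4, takes a point from world to camera coordinates). Camera axes: x right, y down, z forward; pixel columns grow to the right and rows downward; lengths in mm; the calibration is good to about 2 mm. A picture is of the moment at which its call begins. There is no depth.
- workorder.finish_job(): hands the job in, once; it reports no verdict.
Trained networks look in a picture, given as the dict that the camera call returned (one of the last four; its "shot" number tells which), for a name from the list of things; names that differ only in an ending like _2 or _b are one class to them, and where a whole thing is asked for, a point or a joint stands for the part that bears it (a point fixed in the world has none). Each returns a list of dicts, best first, with "confidence" (0 to 1); they miss things now and then, are a little off and sometimes report something else, mostly with a low value. They report only what shows in the picture. A call takes as long as a camera call. They do not tell look-alikes from the thing itself.
- nets.boxes_of(picture, target): "location" ([x, y, z] in mm, in world coordinates, good to about 4 mm: the middle of the surface that is visible of it).
- nets.spot_point(picture, target): "location" ([x, y, z] in mm, in world coordinates, good to about 4 mm: a listed point, or the origin of a listed thing).
The state is a dict: "time_s": time; "joints": joint angles; "dq": joint speeds; "tau": joint torques, N m; "eef_pos": TCP position; "ee_rot": TCP orientation; "force": force on the tool from outside, world axes, zero at the start; "wrist_torque": the same for the moment, N m; "grip_width": opening from 0.0 (shut) to 1.0 (fully open).
Only numpy, scipy, OpenCV 4.12 (cv2) and the standard library are available. Lean on these libraries where they do the work, as an engineer would, in place of code of your own. Each camera call takes 0.05 s, during which the arm holds its last target.

## Task

Take the pencil pressure gauge out of its stand and press its brass nose straight down into the valve stem of the green pressure cell, firmly home against the sprung seal that sits somewhere down inside (about 16 N in all, never more than 22 N), for about a second, so that the air pushes the reading rod out. Then set the gauge back upright in its stand, fully down, with the rod still standing out at the reading, and leave the things round about as they are.

Things in the scene. Friction and masses are not known exactly. Their poses are not given: they have to be found in the camera images.
- gauge_grip (a point): Where the upright pencil gauge is best gripped, on its axis 98 mm above the nose end, any yaw. Loose, 0.14 kg, 118 mm long; aluminium barrel 26 mm in diameter from 52 to 118 mm above the nose end, black rings low on it; below it a brass nose tube 15 mm in diameter. A red button stands 3 mm out of the top, up to 20 mm once used: keep 30 mm free above the barrel. z along the gauge, nose to rod.
- gauge_nose (a point): Centre of the open lower end of the gauge's nose, its lowest point; the last 4 mm of the nose taper from 15 to 11.6 mm in diameter. z up along the gauge.
- rod (a joint): How far (m) the white reading rod with the red button stands out of the gauge's top; 0 = home. Air pressure at the nose pushes it out against a spring, 6 to 17 mm with the unknown pressure; a friction ring keeps it there (about 5 N to push it by hand).
- stem_mouth (a point): Centre of the flared open top of the brass valve stem, 122 mm above the worktop; z up. 27 mm wide inside, narrowing over 10 mm to an 18 mm bore. Inside, 2 to 20 mm down, a spring pin meets the gauge's rod and pushes back with the hidden air pressure, 6.5 to 9.7 N, over 20 mm of travel; then the nose end meets a rubber seal, its hidden depth different each time, 22 to 40 mm below the mouth.
- cell: Green pressure cell, a round vessel 104 mm wide at the foot, 62 mm tall, fixed to the worktop, the upright valve stem (34 mm wide at the mouth) in its middle; origin at the centre of its underside, z up, capped side port along x. The seal in the stem is sprung: 4 N per mm of travel, 8 mm at most, on top of the pin's push. About 16 N in all is firmly home; over 22 N damages it.
- gauge: The same gauge; origin at the centre of the nose end, z along it towards the rod. Tall fixed instruments (a blue penetrometer up to 0.5 m high, a vane rig) stand to the right of gauge and cell: swing in high or well back from them.
- stand_top (a point): Centre of the top of the gauge stand, a grey tube 40 mm in diameter on a black foot 66 mm in diameter, 60 mm high, fixed to the worktop; z up. Its hole is 20 mm wide and 52 mm deep; in the stand the gauge's nose hangs in the hole and the barrel's lower face rests on the tube's top, so the nose end is 52 mm below this point.
- sample_jar: Bystander: clear sample jar with a lid, 62 mm wide, 78 mm tall; origin at the centre of its underside.
- tin: Bystander: open aluminium tin, 63 mm wide, 41 mm tall; origin at the centre of its underside.
Things that resemble listed ones, but are neither listed nor needed, are in the scene too. Of the things that look like the cell, take the one that is nearest to the robot's base at the start.

How it is judged (in metres and radians):
On the way, in this order (a step that is already met when the one before it is completed fails the run):
1. the gauge is lifted out of its stand (z of gauge_nose in the frame of stand_top above 0.01 m and value of joint rod below 0.003 m), for 0.1 s.
2. the gauge's nose is pressed upright into the valve stem with more than 13 N and the rod is out (contact force between gauge and cell above 13 N and horizontal distance between gauge_nose and stem_mouth below 0.005 m and z of gauge_nose in the frame of stem_mouth below -0.018 m and angle between gauge's own z axis and vertical below 0.12 rad and value of joint rod above 0.004 m), for 0.4 s.
At the end, for the whole second after the job is handed in: the gauge stands upright (within 0.08 rad), centred within 6 mm and fully down (within 3 mm) in its stand, at rest, with the rod still more than 4 mm out (horizontal distance between gauge_grip and stand_top below 0.006 m and z of gauge_nose in the frame of stand_top below -0.049 m and angle between gauge's own z axis and vertical below 0.08 rad and value of joint rod above 0.004 m and linear speed of gauge below 0.02 m/s); the robot touches nothing.
It fails at once if the gauge is forced on the valve with more than 22 N (contact force between gauge and cell above 22 N).
It fails at once if the gauge is tipped over (angle between gauge's own z axis and vertical above 0.8 rad).
It fails at once if a bystander is pushed more than 25 mm (distance of any of sample_jar, tin from where it was at the start of the episode above 0.025 m).
It also fails if it takes over 70 s, if anything falls off the work surface, if the arm or the gripper's body presses on something with over 40 N, if the wrist force passes 120 N, or if a joint passes its speed limit or range.

## Working session

There is one attempt and no reset: what is moved stays moved. The work goes in short steps, Python scripts to look and compute and a tool call to move; the robot and the scene stay as the last step left them, time stands still between calls to the robot, and variables do not carry over. Pictures are saved under pics/ and viewed, and the job is handed in when it is done.

Besides the shell and the picture viewer there is one more tool, called after ">>>" as a command line: name --argument value ..., lists and objects as JSON in quotes. send_rows: Moves the arm, as the interface text tells. Its arguments: {"type":"object","properties":{"rows":{"type":"string"},"grip_force":{"type":"number"}},"required":["rows"]}

```bash
mkdir -p pics; cat > h.py <<'E'
import numpy as np, cv2
from rig import ctrl, capture, workorder, nets
def save(p,n): cv2.imwrite('pics/'+n+'.png', p['pixels'][:,:,::-1])
def proj(p,X):
    X=np.atleast_2d(X); c=(p['view'][:3,:3]@X.T).T+p['view'][:3,3]
    u=(p['intrinsics']@c.T).T; return u[:,:2]/u[:,2:]
def P(p): return p['intrinsics']@np.array(p['view'])[:3]
def tri(p1,u1,p2,u2):
    X=cv2.triangulatePoints(P(p1),P(p2),np.float64(u1).reshape(2,1),np.float64(u2).reshape(2,1)); return (X[:3]/X[3]).ravel()
def onz(p,u,z):
    M=P(p); A=np.c_[M[:,0],M[:,1],M[:,2]*z+M[:,3]]; s=np.linalg.solve(A,[u[0],u[1],1]); return s[:2]/s[2]
E
python3 - <<'E'
from h import *
print(ctrl.sense(), ctrl.pinch_z)
for n in ['scene','top']:
    p=capture(n); save(p,n+'0'); v=np.array(p['view']); print(n,p['intrinsics'],-v[:3,:3].T@v[:3,3])
    for t in ['gauge_grip','gauge_nose','stem_mouth','cell','stand_top','sample_jar','tin']:
        for r in nets.spot_point(p,t): print(n,t,np.round(r['location']),round(r['confidence'],2),proj(p,r['location']).round())
E
```

```text
{'time_s': 0.0, 'joints': array([ 8.90642756e-01,  3.13478663e-01,  1.49847154e+00, -1.68690156e-05,
        1.33100158e+00, -2.23402052e-01]), 'dq': array([ 0.0011526 ,  0.00079372, -0.00083679,  0.00094913,  0.0005649 ,
       -0.00054301]), 'tau': array([ 3.52861412e-05, -4.12260318e+01, -2.59744692e+01, -1.55366829e-04,
        4.10754903e-03,  1.72746052e-06]), 'eef_pos': array([231.38462375, 470.95879864, 230.70744167]), 'ee_rot': array([ 0.59976255, -0.37398377,  0.60066682,  0.37365811]), 'force': array([ 0.83175321,  0.2478653 , -0.10769321]), 'wrist_torque': array([ 0.02720156, -0.00011441,  0.04869347]), 'grip_width': 1.0011095775133068} 18.700000000000003
scene [[526.64063999   0.         318.54485264]
 [  0.         526.64063999 241.88803178]
 [  0.           0.           1.        ]] [  51.74791148 -549.3852166   610.23917393]
scene gauge_grip [420. 140. 107.] 0.55 [[297. 301.]]
scene stem_mouth [462. 357. 123.] 0.96 [[264. 241.]]
scene stem_mouth [382. 670. 125.] 0.73 [[180. 200.]]
scene stem_mouth [459. 358.   4.] 0.44 [[265. 290.]]
scene cell [384. 672.   7.] 0.95 [[
[... 309 characters left out ...]
         473.3447121  235.03469735]
 [  0.           0.           1.        ]] [ 402.4862118   356.42061401 1177.2656193 ]
top gauge_grip [422. 140. 110.] 0.63 [[409. 307.]]
top stem_mouth [820.  45. 119.] 0.93 [[444. 136.]]
top stem_mouth [464. 352. 124.] 0.84 [[313. 287.]]
top stem_mouth [380. 670. 130.] 0.71 [[167. 326.]]
top cell [383. 669.   6.] 0.87 [[183. 324.]]
top cell [818.  41.   3.] 0.82 [[433. 153.]]
top cell [462. 354.   2.] 0.78 [[312. 291.]]
top cell [466. 353. 122.] 0.73 [[313. 286.]]
top stand_top [418. 140.  60.] 0.83 [[404. 309.]]
top stand_top [464. 354. 126.] 0.42 [[313. 287.]]
top sample_jar [667. 305.   0.] 0.8 [[332. 210.]]
top tin [615. 395.  -1.] 0.81 [[296. 230.]]
```

View pics/scene0.png

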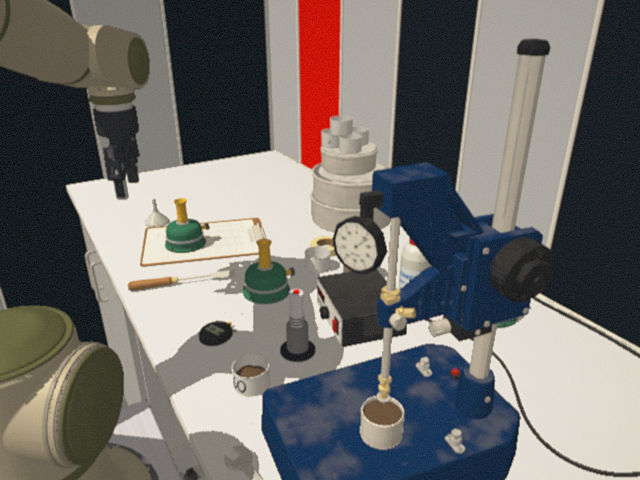

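View pics/top0.png

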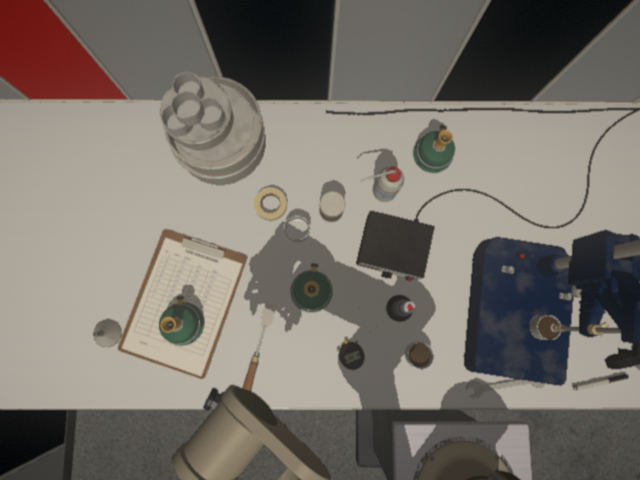

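The scene shows three green cells: A at scene (267,280) / top (312,290), B on the clipboard at scene (185,235) / top (181,324), and C behind the penetrometer at scene (505,320) / top (435,150). Their distances from the base are about 583, 772 and 821 mm, so I take A. The only gauge in a stand is at scene (297,320) / top (402,307). Next, a close crop.

```bash
python3 - <<'E'
from h import *
s=cv2.imread('pics/scene0.png'); t=cv2.imread('pics/top0.png')
a=cv2.resize(s[225:370,230:330],(400,580),interpolation=cv2.INTER_CUBIC)
b=cv2.resize(t[260:330,280:345],(390,420),interpolation=cv2.INTER_CUBIC)
c=cv2.resize(t[280:330,375:440],(390,300),interpolation=cv2.INTER_CUBIC)
cv2.imwrite('pics/cA.png',a)
o=np.zeros((420,790,3),np.uint8);o[:,:390]=b;o[:300,400:]=c
cv2.imwrite('pics/cB.png',o)
E
```

```text
(no output)
```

View pics/cA.png

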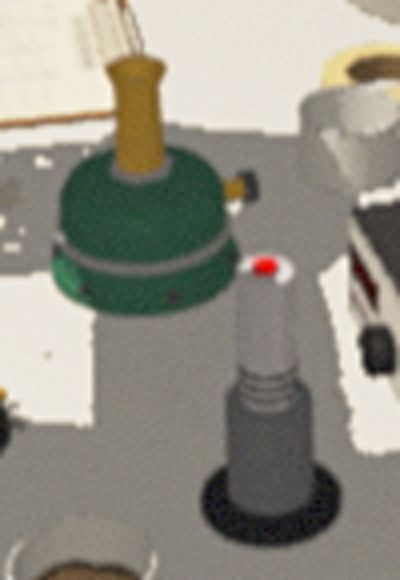

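View pics/cB.png

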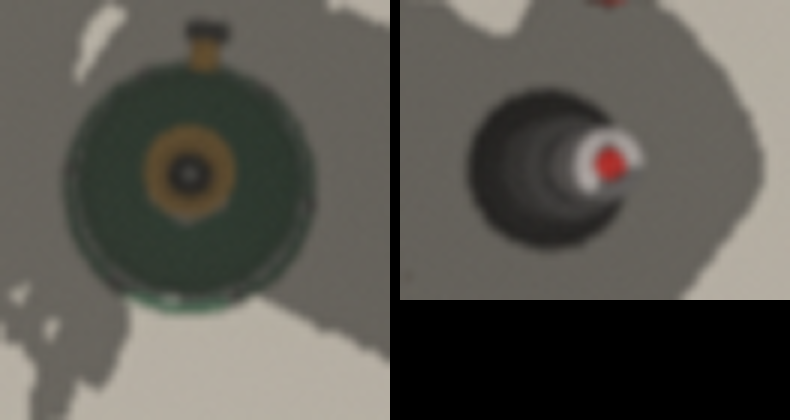

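Crop: A is the green cell with the open brass stem (mouth at scene (264,241.5), top (311.4,288.5)). The gauge, with its red button, is at scene (296.4,291.4), top (410,307.2).

```bash
python3 - <<'E'
from h import *
ps=capture('scene');pt=capture('top')
for nm,a,b,z in [('mouth',(264,241.4),(311.2,288.3),122),('button',(296.2,291.1),(409.6,306.9),129)]:
    print(nm,tri(ps,a,pt,b).round(1),onz(ps,a,z).round(1),onz(pt,b,z).round(1))
# foot & cell outlines top
print('foot',onz(pt,(375+147/6-.4,280+168/6-.4),6), 'cell',onz(pt,(280+190/6-.4,260+187/6-.4),20))
for k in range(3):
  for n in ['scene','top']:
    p=capture(n)
    for t in ['stem_mouth','gauge_grip','stand_top']:
        for r in nets.spot_point(p,t):
            if abs(r['location'][0]-440)<40: print(n,t,np.round(r['location'],1),round(r['confidence'],2))
from scipy.spatial.transform import Rotation as R
q=ctrl.sense()['ee_rot'];print(R.from_quat(np.r_[q[1:],q[0]]).as_matrix().round(4))
E
```

```text
mouth [462.2 357.1 121.5] [461.8 356. ] [462.1 357.1]
button [420.8 141.  127.1] [418.9 138.5] [421.2 141.2]
foot [421.71293811 141.74925603] cell [461.91033021 356.95796713]
scene stem_mouth [462.6 352.8 120.8] 0.7
scene gauge_grip [419.  143.6 105.6] 0.65
scene stand_top [421.4 139.8  64.8] 0.62
top stem_mouth [468.7 352.3 121.1] 0.93
top gauge_grip [419.7 141.4 108.2] 0.55
top stand_top [422.2 137.9  59.9] 0.85
scene stem_mouth [463.4 355.9 123.1] 0.67
scene gauge_grip [419.  137.7 108.1] 0.88
scene stand_top [420.3 138.   62.3] 0.7
top stem_mouth [463.  352.9 126.5] 0.61
top gauge_grip [423.  140.1 107.7] 0.52
top stand_top [417.8 134.8  56.4] 0.68
scene stem_mouth [464.4 358.2 125.4] 0.61
scene gauge_grip [419.3 138.6 110. ] 0.68
scene stand_top [418.4 140.2  62.4] 0.95
top stem_mouth [463.1 354.2 124.2] 0.82
top gauge_grip [420.  142.6 108.8] 0.47
top stand_top [417.7 138.2  60.5] 0.71
[[ 0.000e+00 -8.975e-01  4.411e-01]
 [ 1.000e-04  4.411e-01  8.975e-01]
 [-1.000e+00 -0.000e+00  1.000e-04]]
```

Mouth ≈ (462,356.5), gauge ≈ (420.5,140.5). The heights agree with the text. Moving above the gauge at the current height.

>>> send_rows --rows "1 0 -2 -1.4 0;1 0 -5.5 -3.7 0;1 0 -9.5 -6.4 0;1 0 -13.5 -9.1 0;1 0 -17.5 -11.8 0;1 0 -21.5 -14.5 0;1 0 -25.5 -17.2 0;1 0 -28.5 -19.3 0;1 0 -30.5 -20.6 0;1 0 -31.5 -21.3 0;1 0 -31.5 -21.3 0;1 0 -31.5 -21.3 0"

```text
time_s: 3.3
eef_pos: [419.9, 141.8, 231.3]
ee_rot: [0.6, -0.374, 0.6, 0.374]
force: [0.1, 0.9, -0.3]
grip_width: 1.003
```

```bash
python3 - <<'E'
from h import *
print(ctrl.sense())
p=capture('scene'); save(p,'s1')
E
```

```text
{'time_s': 3.3, 'joints': array([ 5.99453526e-02,  1.31379282e-01,  1.72620216e+00,  3.42391248e-04,
        1.28426716e+00, -1.05459192e+00]), 'dq': array([ 0.01650016, -0.00323235,  0.00257974, -0.00019242, -0.00146297,
       -0.00016511]), 'tau': array([-1.05968233e+00, -3.16906893e+01, -2.56829381e+01, -3.98056791e-02,
       -2.04794743e-02, -2.94695213e-02]), 'eef_pos': array([419.92409295, 141.79596501, 231.26960959]), 'ee_rot': array([ 0.60011747, -0.37379333,  0.60016574,  0.37408377]), 'force': array([ 0.12159061,  0.87184887, -0.2570635 ]), 'wrist_torque': array([-0.03262171,  0.0096551 ,  0.00503838]), 'grip_width': 1.0033891461144349}
```

View pics/s1.png

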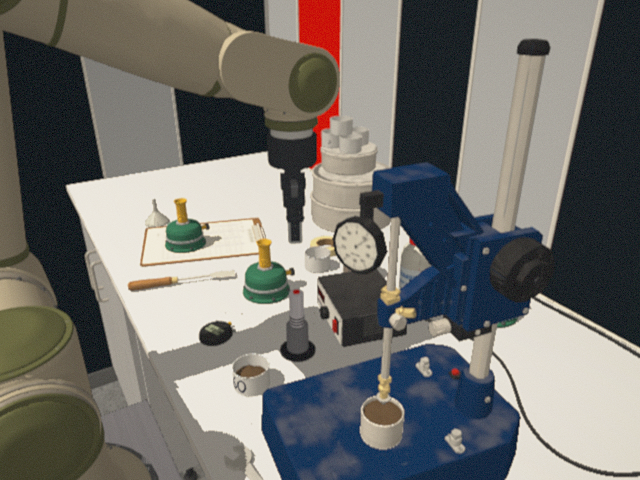

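The open gripper, at scene (294,235), stands over the gauge. Going down to grasp height.

>>> send_rows --rows "1 2 0 0 0;1 4.5 0 0 0;1 7 0 0 0;1 9 0 0 0;1 11 0 0 0;1 12.5 0 0 0;1 13.5 0 0 0;1 14.2 0 0 0;1 14.5 0 0 0;1 14.5 0 0 0;1 14.5 0 0 0"

```text
time_s: 4.45
eef_pos: [420.6, 141.2, 86.8]
ee_rot: [0.601, -0.374, 0.6, 0.374]
force: [-0.3, 0.2, -0.1]
grip_width: 1.0
```

```bash
python3 - <<'E'
from h import *
p=capture('scene'); q=capture('top')
a=cv2.resize(p['pixels'][200:370,220:380,::-1],(480,510)); b=cv2.resize(q['pixels'][260:345,350:450,::-1],(300,255))
o=np.zeros((510,790,3),np.uint8);o[:,:480]=a;o[:255,490:]=b
cv2.imwrite('pics/s2.png',o)
E
```

```text
(no output)
```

View pics/s2.png

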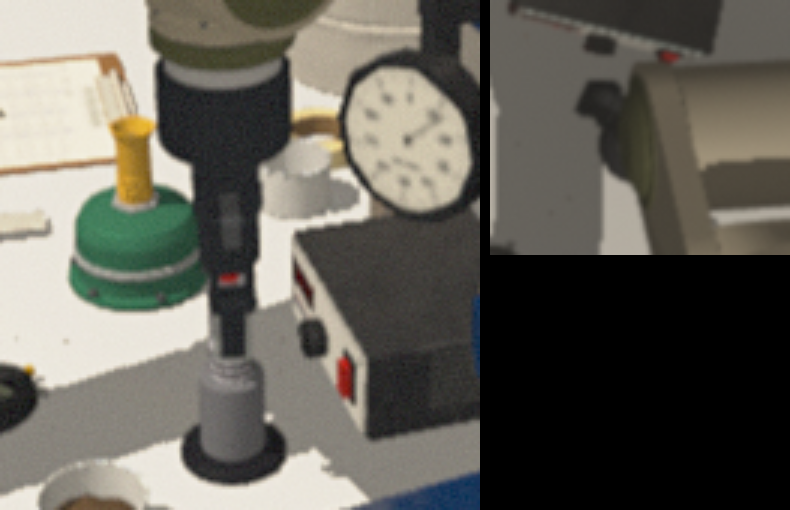

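The fingers straddle the upper barrel, with the button visible at crop (230,280). Closing.

>>> send_rows --rows "0.5 0 0 0 0;0.4 0 0 0 0;0.3 0 0 0 0;0.2 0 0 0 0;0.1 0 0 0 0;0 0 0 0 0;0 0 0 0 0;0 0 0 0 0;0 0 0 0 0;0 0 0 0 0;0 0 0 0 0;0 0 0 0 0" --grip_force 70

```text
time_s: 5.75
eef_pos: [420.4, 141.1, 86.4]
ee_rot: [0.6, -0.374, 0.6, 0.374]
force: [-0.5, -0.6, 5.2]
grip_width: 0.289
```

>>> send_rows --rows "0 -0.5 0 0 0;0 -1.5 0 0 0;0 -3 0 0 0;0 -5 0 0 0;0 -7.5 0 0 0;0 -10 0 0 0;0 -12 0 0 0;0 -13.5 0 0 0;0 -14.5 0 0 0;0 -15 0 0 0;0 -15 0 0 0;0 -15 0 0 0"

```text
time_s: 6.95
eef_pos: [420.1, 141.0, 235.7]
ee_rot: [0.6, -0.374, 0.601, 0.374]
force: [-0.7, -0.4, -1.7]
grip_width: 0.287
```

```bash
python3 - <<'E'
from h import *
print(ctrl.sense()['eef_pos'],ctrl.sense()['force'])
p=capture('scene'); q=capture('top')
save(p,'s3full');save(q,'t3full')
a=cv2.resize(p['pixels'][180:345,220:380,::-1],(560,577)); 
cv2.imwrite('pics/s3.png',a)
for n,pp in(('s',p),('t',q)):
  for t in ['gauge_nose','gauge_grip','stand_top','stem_mouth']:
    for r in nets.spot_point(pp,t): print(n,t,np.round(r['location'],1),round(r['confidence'],2),proj(pp,r['location']).round(1))
E
```

```text
[420.05080566 141.0293996  235.67992171] [-0.70720082 -0.4461617  -1.74611277]
s gauge_nose [423.2 142.7 155.8] 0.94 [[296.9 276. ]]
s gauge_grip [420.1 141.5 256.7] 0.8 [[294.3 223.1]]
s gauge_grip [463.1 356.8 120. ] 0.36 [[264.5 242. ]]
s stand_top [422.  140.7  62.5] 0.67 [[297.9 321.8]]
s stem_mouth [461.8 356.6 122.2] 0.85 [[263.9 241.2]]
s stem_mouth [382.6 669.1 123.9] 0.83 [[180.  200.2]]
t gauge_grip [420.4 138.5  62.4] 0.2 [[404.9 307.8]]
t stand_top [421.4 138.   59.6] 0.79 [[404.9 307.4]]
t stem_mouth [463.2 352.9 123.1] 0.96 [[313.1 287.8]]
t stem_mouth [818.7  45.4 117.8] 0.86 [[443.5 136.6]]
t stem_mouth [382.5 668.8 129.4] 0.71 [[167.5 324.9]]
```

View pics/s3.png

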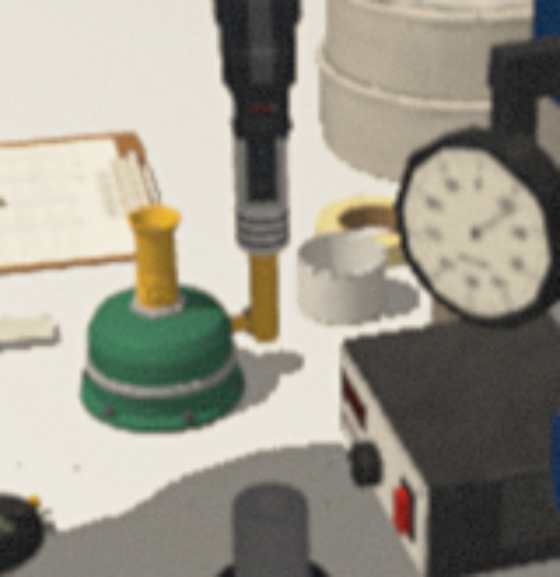

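View pics/t3full.png

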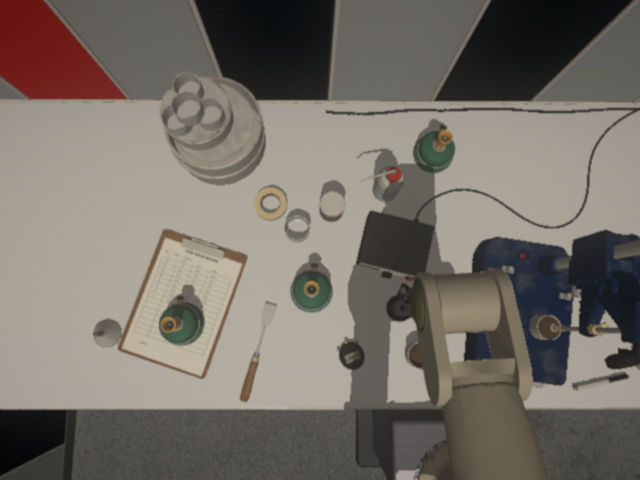

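Gauge lifted and upright, nose tip at scene ≈ (295.6,276.5). Rod still home. Measuring the nose relative to the mouth with sub-pixel crops.

```bash
python3 - <<'E'
from h import *
s=cv2.imread('pics/s3full.png'); t=cv2.imread('pics/t3full.png')
def crop(im,x0,y0,w,h,k): return cv2.resize(im[y0:y0+h,x0:x0+w],(w*k,h*k),interpolation=cv2.INTER_CUBIC)
o=np.zeros((560,800,3),np.uint8)
a=crop(s,280,245,32,40,8);o[:320,:256]=a
a=crop(s,250,232,32,32,8);o[:256,264:520]=a
a=crop(t,297,274,32,32,8);o[:256,530:786]=a
a=crop(s,280,310,36,28,8);o[325:549,:288]=a
a=crop(t,385,290,32,32,8);o[290:546,300:556]=a
cv2.imwrite('pics/m3.png',o)
E
```

```text
(no output)
```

View pics/m3.png

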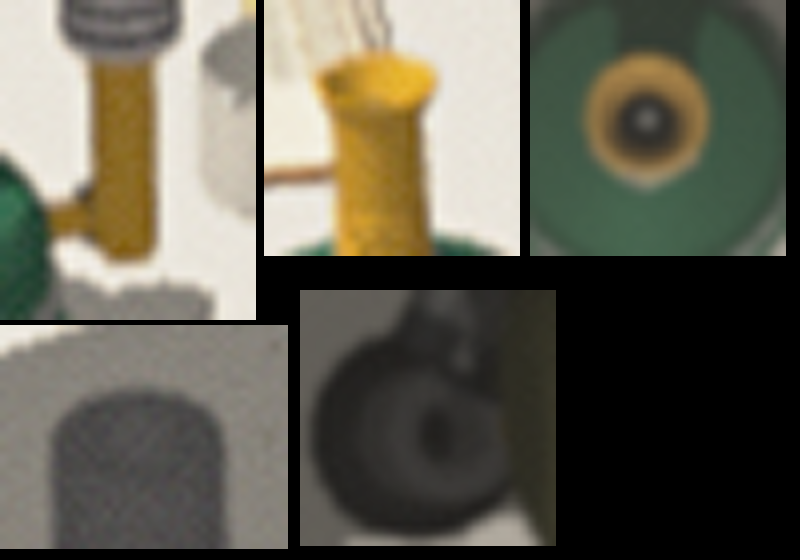

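```bash
python3 - <<'E'
from h import *
ps=capture('scene');pt=capture('top')
print('nose',onz(ps,(295.1,275.9),157.3).round(1))
print('nose hyp (420.1,141,157.3) px',proj(ps,[420.1,141,157.3]))
for nm,a,b,z in [('mouth',(263.7,241.6),(311.06,287.9),122),('stand',(296.8,323.06),(401.7,307.7),60)]:
    print(nm,tri(ps,a,pt,b).round(1),onz(ps,a,z).round(1),onz(pt,b,z).round(1))
# axis check: at nose height several
for z in (157.3,200): print(z,proj(ps,[420.1,141,z]))
E
```

```text
nose [419.5 142.3]
nose hyp (420.1,141,157.3) px [[295.7411845  276.13094355]]
mouth [462.4 357.7 120.8] [460.8 355.5] [463.  357.4]
stand [421.3 144.8  57.4] [420.1 141.4] [420.6 145.6]
157.3 [[295.7411845  276.13094355]]
200 [[295.18513395 254.03743477]]
```

>>> send_rows --rows "0 0 0.2 0.7 0;0 0 0.6 2.2 0;0 0 1.2 4.5 0;0 0 2 7.5 0;0 0 2.9 10.6 0;0 0 3.7 13.6 0;0 0 4.5 16.6 0;0 0 5.1 18.9 0;0 0 5.5 20.4 0;0 0 5.7 21.1 0;0 0 5.7 21.1 0;0 0 5.7 21.1 0"

```text
time_s: 8.75
eef_pos: [462.1, 355.2, 236.2]
ee_rot: [0.6, -0.374, 0.6, 0.374]
force: [-1.1, 0.2, -1.2]
grip_width: 0.289
```

>>> send_rows --rows "0 0.5 0 0 0;0 1.2 0 0 0;0 1.9 0 0 0;0 2.4 0 0 0;0 2.7 0 0 0;0 2.7 0 0 0;0 2.7 0 0 0;0 2.7 0 0 0"

```text
time_s: 9.55
eef_pos: [462.3, 355.6, 209.6]
ee_rot: [0.6, -0.374, 0.6, 0.374]
force: [-0.2, 0.2, -1.2]
grip_width: 0.284
```

```bash
cat > look.py <<'E'
from h import *
import sys
n=sys.argv[1]
print(ctrl.sense()['eef_pos'],ctrl.sense()['force'],ctrl.sense()['time_s'])
p=capture('scene'); q=capture('top')
save(p,'s%s'%n);save(q,'t%s'%n)
def crop(im,x0,y0,w,h,k): return cv2.resize(im[y0:y0+h,x0:x0+w,::-1],(w*k,h*k),interpolation=cv2.INTER_CUBIC)
o=np.zeros((560,800,3),np.uint8)
o[:560,:400]=crop(p['pixels'],240,200,50,70,8)
o[:300,410:800]=crop(q['pixels'],280,260,65,50,6)
cv2.imwrite('pics/m%s.png'%n,o)
E
python3 look.py 4
```

```text
[462.34588969 355.63632553 209.5765381 ] [-0.16739946  0.212383   -1.23137622] 9.55
```

View pics/m4.png

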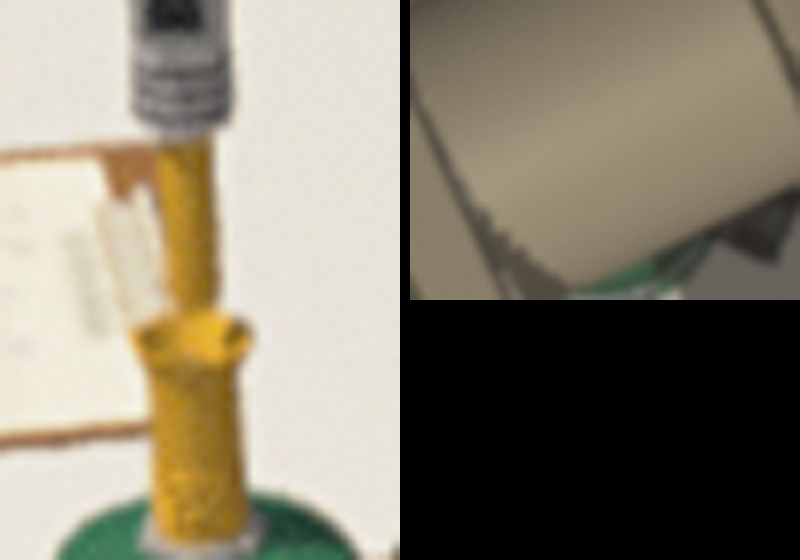

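```bash
python3 - <<'E'
from h import *
p=capture('scene')
A=np.array([462,356.,122]);a=proj(p,A)[0]
print(a)
for d in ([0,0,9.2],[0,0,50],[5,0,0],[0,5,0]): print(d,(proj(p,A+d)[0]-a)*8)
s=cv2.imread('pics/s4.png')
cv2.imwrite('pics/z4.png',cv2.resize(s[225:255,248:278],(600,600),interpolation=cv2.INTER_CUBIC))
E
```

```text
[264.11353531 241.38261402]
[0, 0, 9.2] [ -1.71311343 -31.65475596]
[0, 0, 50] [  -9.46678326 -174.92636962]
[5, 0, 0] [17.26191836 -4.40012997]
[0, 5, 0] [-8.30938858 -7.21969239]
```

View pics/z4.png

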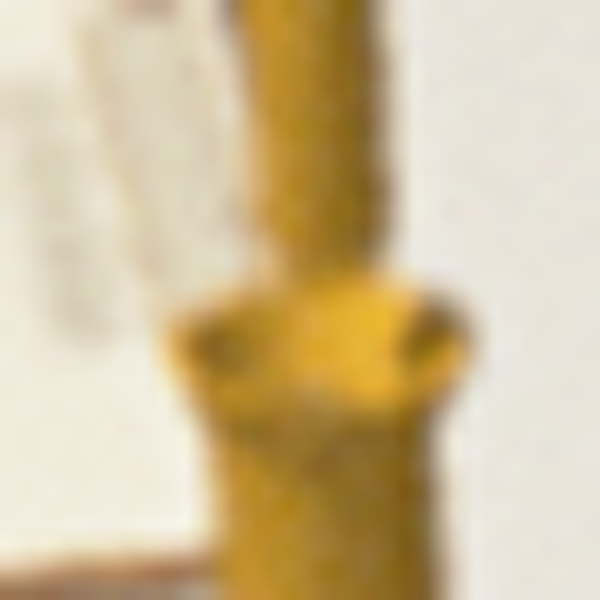

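```bash
python3 - <<'E'
from h import *
s=cv2.imread('pics/s4.png').astype(float)
sat=s[:,:,2]-s[:,:,0] # R-B
p=capture('scene')
for v in range(218,262):
    r=sat[v,248:282]; m=r.max()
    def edges(th):
        i=np.where(r>th)[0]
        if len(i)==0: return None
        # use main run containing u~264
        c=16
        a=c
        while a>0 and r[a-1]>th:a-=1
        b=c
        while b<33 and r[b+1]>th:b+=1
        L=a-(r[a]-th)/(r[a]-r[a-1]); R=b+(r[b]-th)/(r[b]-r[b+1])
        return L+248,R+248
    e=edges(45)
    print(v,np.round(e,2),round(sum(e)/2,2),int(r[16]))
E
```

```text
218 [247.88 266.11] 257.0 90
219 [247.55 266.17] 256.86 103
220 [251.24 265.96] 258.6 100
221 [252.   266.04] 259.02 103
222 [252.29 266.04] 259.16 100
223 [252.52 266.26] 259.39 109
224 [258.15 266.53] 262.34 105
225 [258.54 266.47] 262.51 109
226 [258.71 266.7 ] 262.71 113
227 [259.02 266.8 ] 262.91 117
228 [259.   266.88] 262.94 116
229 [259.07 266.86] 262.97 116
230 [259.24 266.9 ] 263.07 111
231 [259.07 266.9 ] 262.98 120
232 [258.7 266.9] 262.8 107
233 [258.75 267.08] 262.91 114
234 [258.92 267.11] 263.01 111
235 [258.83 267.17] 263.0 120
236 [259.18 267.  ] 263.09 119
237 [259.5  266.89] 263.19 114
238 [259.24 267.68] 263.46 128
239 [257.1  269.13] 263.12 162
240 [255.05 270.27] 262.66 179
241 [255.08 270.98] 263.03 173
242 [255.12 271.42] 263.27 179
243 [255.35 271.14] 263.24 164
244 [256.   270.49] 263.24 140
245 [256.5  269.73] 263.11 111
246 [257.13 269.  ] 263.06 100
247 [257.3  269.09] 263.19 93
248 [257.4  269.16] 263.28 101
249 [257.47 269.5 ] 263.48 110
250 [257.57 269.48] 263.52 112
251 [257.39 269.59] 263.49 110
252 [250.57 269.74] 260.16 112
253 [247.66 269.85] 258.75 123
254 [257.   269.87] 263.43 115
255 [258.03 270.04] 264.03 116
256 [258.08 269.97] 264.02 126
257 [257.87 270.05] 263.96 120
258 [257.78 269.94] 263.86 118
259 [257.75 269.91] 263.83 140
260 [257.88 269.9 ] 263.89 129
261 [257.96 270.18] 264.07 120
```

Nose axis looks about 0.5–0.7 px right of the stem axis, about 1 mm. Correcting slightly and going down 18 mm while watching the forces.

>>> send_rows --rows "0 0 0.07 0 0;0 0.3 0.07 0 0;0 0.6 0.07 0 0;0 0.9 0.07 0 0;0 1.2 0.07 0 0;0 1.5 0.07 0 0;0 1.8 0.07 0 0;0 1.8 0.07 0 0;0 1.8 0.07 0 0"

```text
time_s: 10.65
eef_pos: [461.6, 355.9, 191.3]
ee_rot: [0.6, -0.374, 0.6, 0.374]
force: [0.1, 0.3, 0.4]
grip_width: 0.285
```

```bash
python3 look.py 5; python3 -c "
from h import *
print(ctrl.sense()['wrist_torque'])"
```

```text
[461.61556269 355.90035447 191.3334647 ] [0.09734485 0.32010771 0.37013779] 10.65
[-0.06196571  0.08837657  0.00549867]
```

View pics/m5.png

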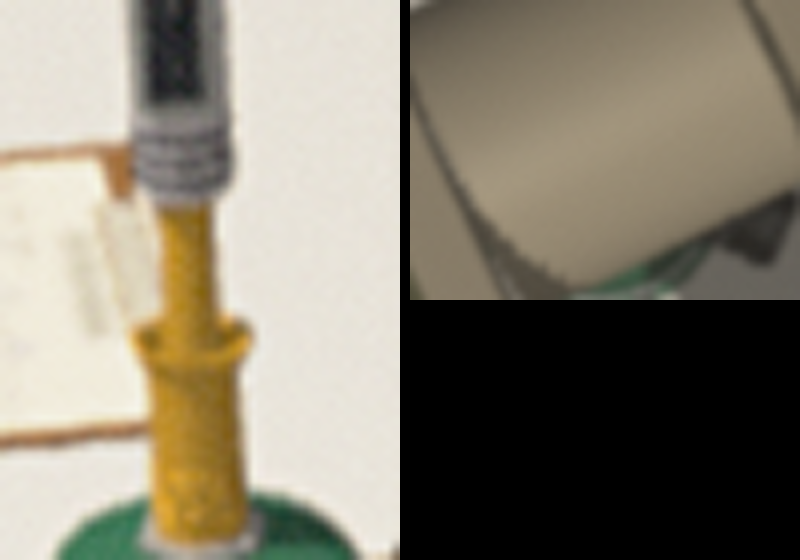

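The nose, at crop (190,330), sits inside the flare and looks centred, with little force. Continuing.

>>> send_rows --rows "0 0.2 0 0 0;0 0.4 0 0 0;0 0.6 0 0 0;0 0.6 0 0 0"

```text
time_s: 11.15
eef_pos: [461.7, 355.9, 185.5]
ee_rot: [0.6, -0.374, 0.6, 0.374]
force: [-1.0, -0.5, 3.6]
grip_width: 0.289
```

>>> send_rows --rows "0 0.2 0 0 0;0 0.4 0 0 0;0 0.4 0 0 0"

```text
time_s: 11.45
eef_pos: [461.7, 355.9, 181.6]
ee_rot: [0.6, -0.374, 0.6, 0.374]
force: [-1.4, -1.1, 5.1]
grip_width: 0.292
```

>>> send_rows --rows "0 0.2 0 0 0;0 0.3 0 0 0;0 0.3 0 0 0"

```text
time_s: 11.75
eef_pos: [461.8, 355.9, 178.7]
ee_rot: [0.6, -0.374, 0.6, 0.374]
force: [-1.7, -0.4, 5.3]
grip_width: 0.287
```

>>> send_rows --rows "0 0.1 0 0 0;0 0.2 0 0 0;0 0.2 0 0 0"

```text
time_s: 12.05
eef_pos: [461.8, 355.9, 176.7]
ee_rot: [0.6, -0.374, 0.6, 0.374]
force: [-1.1, -0.9, 7.2]
grip_width: 0.289
```

>>> send_rows --rows "0 0.1 0 0 0;0 0.2 0 0 0;0 0.2 0 0 0"

```text
time_s: 12.35
eef_pos: [461.8, 355.9, 174.7]
ee_rot: [0.6, -0.374, 0.6, 0.374]
force: [-1.4, -0.6, 6.4]
grip_width: 0.291
```

>>> send_rows --rows "0 0.1 0 0 0;0 0.2 0 0 0;0 0.2 0 0 0"

```text
time_s: 12.65
eef_pos: [461.8, 355.9, 172.8]
ee_rot: [0.601, -0.374, 0.6, 0.374]
force: [-1.5, -0.9, 6.7]
grip_width: 0.287
```

>>> send_rows --rows "0 0.1 0 0 0;0 0.2 0 0 0;0 0.2 0 0 0"

```text
time_s: 12.95
eef_pos: [461.9, 355.9, 171.4]
ee_rot: [0.601, -0.374, 0.6, 0.374]
force: [-2.2, -1.5, 11.6]
grip_width: 0.286
```

>>> send_rows --rows "0 0.1 0 0 0;0 0.15 0 0 0;0 0.15 0 0 0"

```text
time_s: 13.25
eef_pos: [462.0, 356.0, 170.5]
ee_rot: [0.601, -0.374, 0.599, 0.374]
force: [-3.8, -2.4, 14.7]
grip_width: 0.282
```

>>> send_rows --rows "0 0.1 0 0 0;0 0.1 0 0 0;0 0.1 0 0 0"

```text
time_s: 13.55
eef_pos: [462.0, 356.0, 169.9]
ee_rot: [0.601, -0.374, 0.599, 0.374]
force: [-4.2, -2.6, 16.6]
grip_width: 0.282
```

Contact is about 18 N (16.6 plus the 1.4 N weight). Easing off slightly and holding for a second.

>>> send_rows --rows "0 -0.04 0 0 0;0 -0.04 0 0 0;0 -0.04 0 0 0;0 -0.04 0 0 0;0 -0.04 0 0 0;0 -0.04 0 0 0"

```text
time_s: 14.15
eef_pos: [462.0, 356.0, 170.2]
ee_rot: [0.601, -0.374, 0.599, 0.374]
force: [-3.4, -3.4, 16.0]
grip_width: 0.29
```

```bash
python3 - <<'E'
from h import *
for i in range(4):
    p=capture('scene'); s=ctrl.sense(); print(s['force'],s['eef_pos'])
save(p,'s6')
cv2.imwrite('pics/m6.png',cv2.resize(p['pixels'][165:305,220:320,::-1],(400,560),interpolation=cv2.INTER_CUBIC))
E
```

```text
[-3.23171835 -2.57730028 15.79696113] [462.02886062 355.96022343 170.164697  ]
[-3.31564068 -3.78372726 15.79233202] [462.02792192 355.97340595 170.14745498]
[-3.5659661  -2.03686627 15.6286551 ] [462.03664249 355.9759036  170.15247381]
[-3.3335166  -2.54895567 14.60039596] [462.01275169 355.9764979  170.13626507]
```

View pics/m6.png

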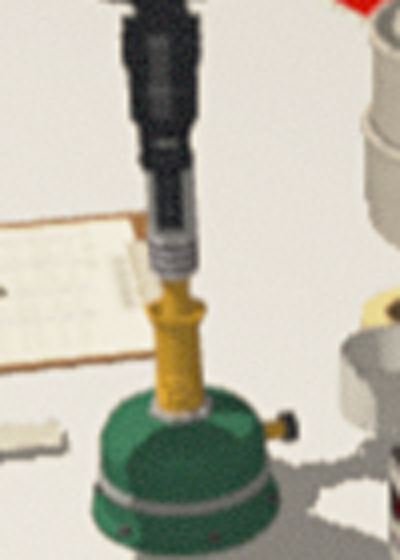

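>>> send_rows --rows "0 0 0 0 0;0 0 0 0 0;0 0 0 0 0;0 -0.2 0 0 0;0 -0.6 0 0 0;0 -1.2 0 0 0;0 -2 0 0 0;0 -3 0 0 0;0 -4.5 0 0 0;0 -6 0 0 0;0 -6.5 0 0 0;0 -6.5 0 0 0"

```text
time_s: 15.55
eef_pos: [461.7, 356.0, 233.5]
ee_rot: [0.601, -0.374, 0.6, 0.374]
force: [-0.1, 0.1, -1.6]
grip_width: 0.288
```

```bash
python3 - <<'E'
from h import *
p=capture('scene'); s=ctrl.sense(); print(s['force'],s['eef_pos'])
save(p,'s7')
cv2.imwrite('pics/m7.png',cv2.resize(p['pixels'][140:270,220:320,::-1],(460,598),interpolation=cv2.INTER_CUBIC))
for t in ['gauge_nose','gauge_grip','rod']:
    for r in nets.boxes_of(p,t)+(nets.spot_point(p,t) if t!='rod' else []): print(t,r['location'],r['confidence'])
E
```

```text
[-0.72084271 -0.2549315  -1.42015422] [461.50049758 355.84465996 232.76088709]
gauge_nose [460.3, 352.8, 209.0] 0.87
gauge_nose [451.4, 337.1, 52.9] 0.73
gauge_nose [465.8, 356.1, 155.4] 0.56
gauge_grip [460.7, 349.0, 213.3] 0.52
gauge_grip [461.9, 357.3, 254.4] 0.73
```

View pics/m7.png

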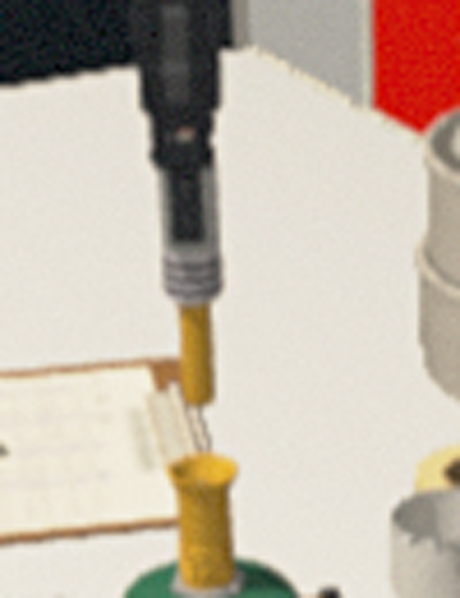

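Withdrawn and still upright. A white spot at crop (183,132), where the red button showed before, suggests the rod is out. Back over the stand.

>>> send_rows --rows "0 0 -0.2 -0.7 0;0 0 -0.6 -2.2 0;0 0 -1.2 -4.5 0;0 0 -2 -7.5 0;0 0 -2.9 -10.6 0;0 0 -3.7 -13.6 0;0 0 -4.5 -16.6 0;0 0 -5.2 -18.9 0;0 0 -5.6 -20.4 0;0 0 -5.8 -21.1 0;0 0 -5.8 -21.1 0;0 0 -5.8 -21.1 0"

```text
time_s: 17.05
eef_pos: [420.7, 141.3, 233.2]
ee_rot: [0.6, -0.374, 0.6, 0.374]
force: [0.5, -0.0, -1.3]
grip_width: 0.287
```

>>> send_rows --rows "0 1 0 0 0;0 2.5 0 0 0;0 4.5 0 0 0;0 6.5 0 0 0;0 7.7 0 0 0;0 8.2 0 0 0;0 8.2 0 0 0;0 8.2 0 0 0"

```text
time_s: 17.85
eef_pos: [420.9, 141.1, 151.5]
ee_rot: [0.6, -0.374, 0.6, 0.374]
force: [0.7, -0.3, -1.0]
grip_width: 0.287
```

```bash
python3 - <<'E'
from h import *
p=capture('scene'); s=ctrl.sense(); print(s['force'],s['eef_pos'])
q=capture('top')
save(p,'s8')
cv2.imwrite('pics/m8.png',cv2.resize(p['pixels'][225:365,250:350,::-1],(428,600),interpolation=cv2.INTER_CUBIC))
z=157.3-(235.7-s['eef_pos'][2])
print(z,proj(p,[[420.1,141,z],[419.6,142.2,z],[421,141.5,60]]))
E
```

```text
[-0.49380323  1.18699987 -1.1443659 ] [420.90455167 141.12032603 151.6849743 ]
73.28497429501274 [[296.76962681 316.99395405]
 [296.1987131  316.74806303]
 [297.22912295 322.86951666]]
```

View pics/m8.png

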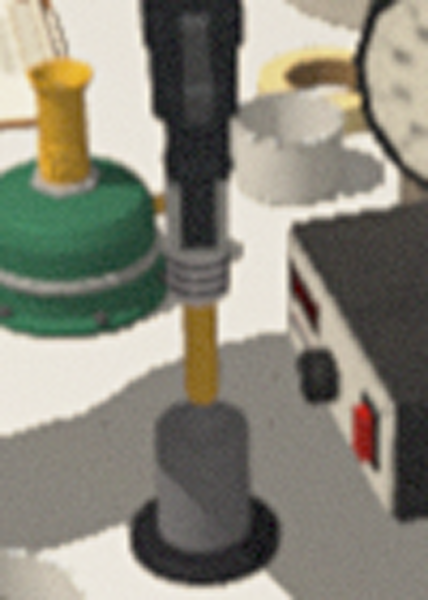

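The nose is centred over the stand (both at crop x≈202). Lowering.

>>> send_rows --rows "0 0.5 0.04 0 0;0 1 0.04 0 0;0 1.6 0.04 0 0;0 2.3 0.04 0 0;0 3.2 0.04 0 0;0 4.1 0.04 0 0;0 5 0.04 0 0;0 5.7 0.04 0 0;0 6.1 0.04 0 0;0 6.2 0.04 0 0;0 6.2 0.04 0 0"

```text
time_s: 19.05
eef_pos: [420.3, 141.1, 89.2]
ee_rot: [0.6, -0.374, 0.6, 0.374]
force: [-0.1, 0.4, -1.0]
grip_width: 0.284
```

>>> send_rows --rows "0 0.1 0 0 0;0 0.2 0 0 0;0 0.2 0 0 0"

```text
time_s: 19.35
eef_pos: [420.2, 141.1, 87.2]
ee_rot: [0.6, -0.374, 0.6, 0.374]
force: [-1.0, -0.1, -1.9]
grip_width: 0.289
```

>>> send_rows --rows "0 0.1 0 0 0;0 0.1 0 0 0;0 0.1 0 0 0"

```text
time_s: 19.65
eef_pos: [420.4, 141.1, 86.4]
ee_rot: [0.6, -0.374, 0.6, 0.374]
force: [-1.1, -0.0, 4.5]
grip_width: 0.293
```

>>> send_rows --rows "0 0.05 0 0 0;0 0.1 0 0 0;0 0.1 0 0 0"

```text
time_s: 19.95
eef_pos: [420.5, 141.1, 86.3]
ee_rot: [0.6, -0.374, 0.6, 0.374]
force: [-6.2, -2.6, 17.0]
grip_width: 0.285
```

Seated at the same height as before. Easing off and opening gently.

>>> send_rows --rows "0 -0.1 0 0 0;0 -0.1 0 0 0;0.35 -0.1 0 0 0;0.4 -0.1 0 0 0;0.5 -0.1 0 0 0;0.6 -0.1 0 0 0;0.8 -0.1 0 0 0;1 -0.1 0 0 0;1 -0.1 0 0 0;1 -0.1 0 0 0;1 -0.1 0 0 0;1 -0.1 0 0 0"

```text
time_s: 21.15
eef_pos: [420.2, 141.1, 86.2]
ee_rot: [0.6, -0.374, 0.6, 0.374]
force: [-0.3, 0.5, 0.0]
grip_width: 0.997
```

>>> send_rows --rows "1 -0.5 0 0 0;1 -1.5 0 0 0;1 -3 0 0 0;1 -5 0 0 0;1 -7.5 0 0 0;1 -10.5 0 0 0;1 -13.5 0 0 0;1 -16 0 0 0;1 -18 0 0 0;1 -19 0 0 0;1 -19 0 0 0"

```text
time_s: 22.25
eef_pos: [420.5, 141.1, 277.4]
ee_rot: [0.601, -0.374, 0.599, 0.373]
force: [-0.7, -0.6, -0.3]
grip_width: 1.001
```

>>> send_rows --rows "1 0 2 1.4 0;1 0 5.5 3.7 0;1 0 9.5 6.4 0;1 0 13.5 9.1 0;1 0 17.5 11.8 0;1 0 21.5 14.5 0;1 0 25.5 17.2 0;1 0 28.5 19.3 0;1 0 30.5 20.6 0;1 0 30.5 20.6 0"

```text
time_s: 23.25
eef_pos: [235.5, 461.9, 274.6]
ee_rot: [0.599, -0.375, 0.6, 0.375]
force: [0.5, -0.5, -0.6]
grip_width: 1.0
```

```bash
python3 - <<'E'
from h import *
s=ctrl.sense(); print(s['force'],s['eef_pos'],s['time_s'],s['grip_width'])
p=capture('scene'); q=capture('top')
save(p,'s9');save(q,'t9')
o=np.zeros((580,800,3),np.uint8)
o[:,:400]=cv2.resize(p['pixels'][225:370,230:330,::-1],(400,580),interpolation=cv2.INTER_CUBIC)
o[:300,405:795]=cv2.resize(q['pixels'][280:330,375:440,::-1],(390,300),interpolation=cv2.INTER_CUBIC)
cv2.imwrite('pics/m9.png',o)
for n,pp in(('s',p),('t',q)):
  for t in ['gauge_grip','stand_top','sample_jar','tin']:
    for r in nets.spot_point(pp,t): print(n,t,np.round(r['location'],1),round(r['confidence'],2))
E
```

```text
[ 0.47102274 -0.45884633 -0.59072269] [235.51733574 461.94801646 274.63345085] 23.25 1.0003735654407593
s gauge_grip [423.5 140.9 109.1] 0.95
s stand_top [419.2 138.2  64.7] 0.73
s sample_jar [ 6.625e+02  3.089e+02 -1.000e-01] 0.61
s tin [611.4 397.2   2.1] 0.87
t gauge_grip [425.1 139.1 108.6] 0.48
t stand_top [421.  135.7  59.5] 0.88
t sample_jar [663.1 303.6   2. ] 0.88
t tin [610.6 392.6   2. ] 0.88
```

View pics/m9.png

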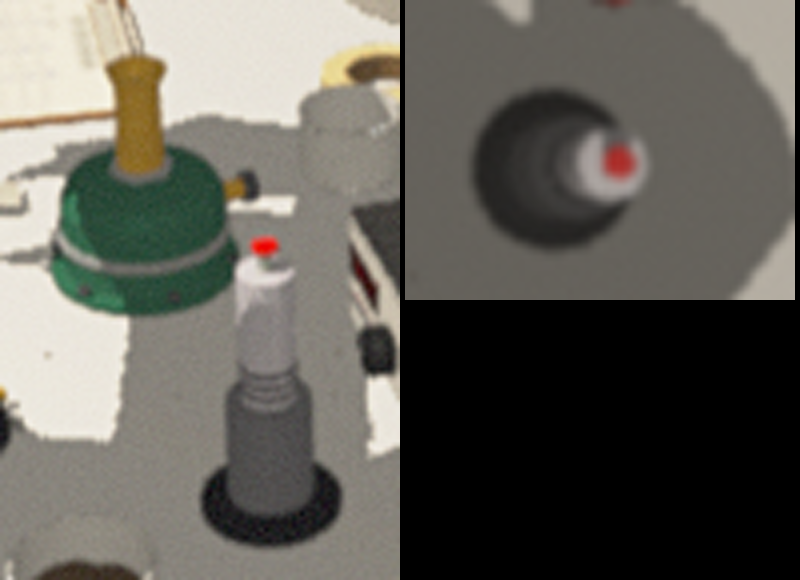

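The gauge stands upright in its stand at scene (297,315), with the barrel top at the same pixels as at the start. The red button is about 5 px higher, so the rod is roughly 11 mm out. Handing in.

```bash
python3 -c "
from h import *
print(workorder.finish_job())"
```

```text
the job is handed in; nothing more can be done
None
```

The gauge is back upright in its stand with the rod out, and the job is handed in at about 23 s. No verdict is reported, so these are my own checks.

**Pressing:** I took the gauge from its stand, gripped at 70 N, and used the green cell nearest the base, about 583 mm away. The nose went about 30 mm into the stem. I held it for over a second at a wrist reading of 14.6–16 N. Adding the 1.4 N gauge weight, that is about 16–17.5 N on the cell. The highest vertical reading was 16.6 N, about 18 N with the weight and nearer 19 N with the sideways part included, under the 22 N limit.

**Placing:** The gauge seated at the same tool height as before, TCP at 86.3 mm. The last 1 mm of pushing briefly pressed it on the stand with about 17 N. In the final pictures the barrel sits where it was at the start. The button stands about 5 px higher in the scene view, so the rod is roughly 11 mm out. The gripper is open and well clear of everything.

**Checks that disagreed:**
- **Stem mouth:** the two cameras differed by about 2 mm on its position, so I centred the nose using the scene view close up. There was a steady 3–5 N sideways force while pressing, so the nose was probably touching one side of the bore.
- **Jar and tin:** the networks put them within about 5 mm of where they started, near the networks' own error, and nothing came close to them.

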